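# Shut the analyser's chamber cover and hold its recessed reset button with the stylus

## Task

The blood analyser has locked up with its chamber cover sprung open. First push the cover down until its catch holds it shut by itself, then take the stylus from its stand, reach its tip down through the orange-ringed reset hole in the analyser's top and push the red button at the bottom fully down. Finish while still holding: the stylus in the gripper, the button kept down, the cover still caught, and everything else on the bench left where it stands.

Things in the scene. Friction and masses are not known exactly. Their poses are not given: they have to be found in the camera images.
- analyser: White bench-top analyser, 230 mm deep (its x), 360 mm wide (its y), fixed to the bench. Origin: centre of its underside; -x is its front. Flat rear deck 115 mm high; in front of it, on the -y half, a sloping panel with screen and keys (85 to 115 mm high), on the +y half the measuring chamber (rim 105 mm high) under its hinged cover.
- chamber_cover: The white chamber cover on the analyser's top, a plate 158 mm long (its x), 150 mm wide (its y), 16 mm thick. Origin: on its hinge line (along y) at its rear, 112 mm above the bench, 55 mm to +x and 95 mm to +y of the analyser's origin. In its own frame the plate reaches from x -2 to -160 mm and z 0 to 16 mm.
- cover_angle (a joint): Angle of the cover (rad): 0.5 sprung fully open (front edge up, where it starts), 0 shut and held by the catch, -0.03 the bottom stop. A spring lifts it (1 to 3 N at the pressing pad). From about 0.08 a sprung catch at the front edge resists; press on to just below 0 (about 8 to 14 N at the pad) and the catch snaps over it. Let go, it stays at about 0; short of that it springs open.
- cover_press (a point): Centre of the ribbed grey pressing pad (34 x 60 mm) on the upper face of the cover near its front edge, 135 mm from the hinge line. When the cover is caught this point is 128.5 mm above the bench, at the bottom stop 4 mm lower; fully open about 191 mm.
- reset_hole (a point): Centre of the mouth of the reset hole, level with the rear deck, 115 mm above the bench: a vertical round hole of 12 mm diameter with a 2 mm chamfer, ringed in orange, too narrow for a finger. The red button's face lies 15 mm below this point.
- reset_button: The red button in the reset hole, 10.4 mm diameter, 11 mm tall; its origin is the centre of its underside, so its face is 11 mm above the origin. It moves straight down 5 mm against a spring.
- reset_travel (a joint): How far the reset button is pressed (m): 0 up, 0.005 fully down. 1.5 N starts it, 5 N holds it fully down; it springs back when let go.
- stylus: Blue stylus, 150 mm long, 30 g, standing upright in its stand, tip down. Origin: the end of its tip; +z runs up along it. Steel tip shaft 5 mm diameter from 0 to 46 mm, then tapering to a round barrel of 12 mm diameter from 52 to 150 mm, with a black grip sleeve from 78 to 122 mm and an orange band near the top.
- stylus_grip (a point): Middle of the grip sleeve on the stylus axis, 100 mm above its tip: a good place to grip.
- stylus_stand: Dark desk stand of the stylus, 0.6 kg, loose: a round base of 76 mm diameter, 10 mm thick, with a square post 34 x 34 mm up to 75 mm high. Origin: centre of its underside. The stylus stands in a hole down the post, its tip 10 mm above the bench, its lowest 65 mm inside, and is drawn straight up. Left or right of the analyser, the tube rack on the other side.
- tube_rack: Loose rack full of capped blood tubes (black and green caps), 110 mm (x) x 62 mm (y), 99 mm high. Origin: centre of its underside. To be left alone.
- notebook: Black ring-bound notebook lying flat, 105 x 148 x 14 mm. Origin: centre of its underside. To be left alone.
- control_bottle: Small bottle of control solution with a blue cap, 44 mm diameter, 85 mm high. Origin: centre of its underside. To be left alone.
- tip_box: Closed box of pipette tips, blue with a pale lid, 120 x 82 mm, 64 mm high. Origin: centre of its underside. To be left alone.
- waste_beaker: White beaker, 72 mm diameter at the rim, 95 mm high. Origin: centre of its underside. To be left alone.

How it is judged:
By the outcome, as a careful person would: the job done as asked, in the order asked, and still so for the second after the job is handed in, while the arm keeps its last pose, push and grip.
It also fails if it takes over 61 s, if anything falls off the work surface, if the arm or the gripper's body presses on something with over 40 N, if the wrist force passes 120 N, or if a joint passes its speed limit or range.

## Robot

A 6-joint arm with a two-finger parallel gripper is mounted at the origin on the work surface. World frame = base frame: x ahead of the robot, y to its left, z up, the work surface at z = 0. Lengths are in mm, angles in rad, forces in N, time in s.
With the tool pointing down it reaches from about 350 to 875 mm from the base axis. Payload 4.2 kg.
Tool frame: the origin (TCP) lies between the finger pads; the fingertips stand 17 mm ahead of it and the grasp point (between the pads) lies 2 mm behind it; z points along the fingers, y is the line along which they close (so a half turn about z gives the same grasp; the last joint's range is limited). The gripper opens to 85 mm and grips with 20 to 120 N. Pads are 22 mm wide; open, the fingers measure 114 mm over their backs; the gripper's body (76 mm by 85 mm) begins 54 mm behind the grasp point. The pads swing forward as they close: fully open they stand 13 mm farther back than shut.
Start: joints at [1.423, 0.385, 0.008, 0, -1.194, -0.259], TCP at [247.262, 573.987, 248.312] pointing down, gripper open.
Joint ranges: [-3.14, 3.14], [-1.21, 2.06], [-1.07, 1.41], [-3.16, 2.05], [-2.99, -0.16], [-3.1, 3.1]. Speed limits (rad/s): [2.79, 2.79, 3.14, 3.14, 3.14, 3.14].

## Interface

Orientations are given as a unit quaternion [x, y, z, w].
In Python, from bench import arm, get_image, get_calibration, read_state, job_done gives the robot as it stands (arm), with the cameras as plain functions, the readings as plain functions and the job as plain functions.
- The arm moves only by the tool tcp_steps, called as name(argument=value, ...), one argument or row to a line, values as JSON. Schema: {"type":"object","properties":{"plan":{"type":"array","items":{"type":"array","items":{"type":"number"},"minItems":6,"maxItems":6},"minItems":1,"maxItems":10},"aperture":{"type":"number"},"only":{"type":"string"},"quiet":{"type":"boolean"},"lines":{"type":"string"}},"required":["plan"],"additionalProperties":false}. plan is a list of rows, 1 to 10 of them, each of 6 numbers: dx, dy, dz in units of 100 mm, then a rotation vector rx, ry, rz in rad; each row is the pose to reach, as a shift and turn from the pose commanded when the call began, along the tool's axes at that moment; what a row does not reach only later rows make up. A row lasts 1/10 s, in which the tool goes at most 50 mm and 0.15 rad, less where a joint would pass 70% of its speed; a pose out of reach is approached as far as the arm can. aperture is the finger opening in mm, set as the call begins (left out keeps the last). The fingers move at their own pace and stop on an object; the grip force is fixed at half the most. Time passes only in rows, so rows that do not move let the fingers close. The tool returns the time, the measured TCP pose, the force, the opening and the grip force at its end. only (a regular expression) keeps the lines of the reply that match it, lines (a string "A,B") keeps lines A to B, and quiet returns only ok. Input that does not fit is refused with a message, and nothing moves.
- read_state(): the state, without advancing time (a new reading comes with each control period).
- get_image(name): name is "scene" or "top" or "wrist"; returns the picture (384x512x3 uint8, blue, green, red); there is no depth.
- get_calibration(name): a dict with "K" (3x3 intrinsics, pixels), "rvec" (rotation vector, rad) and "tvec" (3), from world to camera coordinates, as OpenCV has them. Camera axes: x right, y down, z forward; pixel columns grow to the right and rows downward; lengths in mm; the calibration is good to about 2 mm. The wrist camera is an equidistant fisheye: a pixel r from the principal point sees the ray r / f radians off the axis. A picture is of the moment at which its call begins: read the wrist's pose just before it. get_calibration takes no time and is no camera call; for the wrist camera it gives the pose at the moment of the call.
- job_done(): hands the job in; it is judged then, once.
The state is a dict: "clock": time; "joints": joint angles; "joint_vel": joint speeds; "joint_efforts": joint torques, N m; "position": TCP position; "ee_rot": TCP orientation; "contact_force": force on the tool from outside, world axes, zero at the start; "wrist_torque": the same for the moment, N m; "gripper_width": finger opening in mm; "grasp_force": force on a finger pad.
Only numpy, scipy, OpenCV 4.12 (cv2) and the standard library are available. Lean on these libraries where they do the work, as an engineer would, in place of code of your own. Each camera call takes 0.05 s, during which the arm holds its last target. There are 200 camera calls.

## Working session

There is one attempt and no reset: what is moved stays moved. The work goes in short steps, Python scripts to look and compute and a tool call to move; the robot and the scene stay as the last step left them, time stands still between calls to the robot, and variables do not carry over. Pictures are saved under pics/ and viewed, at most 10 in all, crops included, and the job is handed in when it is done.

```bash
mkdir -p pics; ls; python3 - <<'E'
from bench import arm, get_image, get_calibration, read_state, job_done
import cv2
for n in("scene","top"):
    cv2.imwrite(f"pics/{n}0.png",get_image(n)); c=get_calibration(n); print(n,c)
s=read_state();print(s)
E
```

```text
bench.py
pics
scene {'K': array([[434.9706822 ,   0.        , 259.51831991],
       [  0.        , 434.9706822 , 189.23203574],
       [  0.        ,   0.        ,   1.        ]]), 'rvec': array([ 2.08458854,  1.33874146, -0.49343515]), 'tvec': array([-276.81290716, -238.95861072, 1643.84987658])}
top {'K': array([[384.44296938,   0.        , 256.83252035],
       [  0.        , 384.44296938, 194.05949834],
       [  0.        ,   0.        ,   1.        ]]), 'rvec': array([ 2.11184909, -2.14323696,  0.17916296]), 'tvec': array([  98.42547879,  508.95075152, 1320.42465355])}
{'clock': 0.1, 'joints': array([ 1.42260841e+00,  3.85489572e-01,  6.76438267e-03, -4.43458990e-04,
       -1.19395039e+00, -2.58594247e-01]), 'joint_vel': array([-0.00030348, -0.00234695,  0.00418527,  0.00102047, -0.00078685,
        0.00027748]), 'joint_efforts': array([-7.58285187e-04, -3.93318772e+01,  1.88930279e+01,  4.19797495e+00,
       -2.58542052e-03,  5.78344029e-06]), 'position': array([247.07783871, 573.57193561, 247.3244139 ]), 'ee_rot': array([ 9.79370264e-01, -2.02071674e-01, -1.53935918e-04,  9.49567835e-04]), 'contact_force': array([ 0.24654351, -1.41950597, -0.55516544]), 'wrist_torque': array([-0.01865549, -0.01153767, -0.03439426]), 'grasp_force': 0.0, 'gripper_width': 85.53690439882097}
```

View pics/scene0.png

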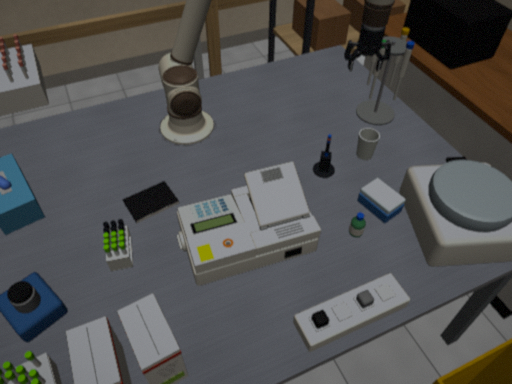

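View pics/top0.png

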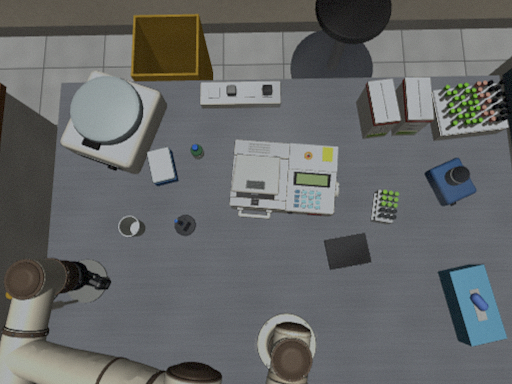

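Scene picture: analyser about (245,225), reset ring (228,243), pad (272,174), stylus stand (325,165). Top picture: ring (308,155), pad (256,185), stylus (180,222). I'll enlarge both for accurate pixels.

```bash
python3 - <<'E'
import cv2,numpy as np
s=cv2.imread("pics/scene0.png");t=cv2.imread("pics/top0.png")
r=lambda i,f:cv2.resize(i,None,fx=f,fy=f,interpolation=cv2.INTER_CUBIC)
a=r(t[130:230,220:350],4.0)      # 520x400
b=r(t[205:245,165:205],5)    # 200x200
c=r(s[125:185,305:345],5)   #200x300
o=np.zeros((600,800,3),np.uint8);o[:400,:520]=a;o[:200,530:730]=b;o[210:510,530:730]=c
cv2.imwrite("pics/c1.png",o)
cv2.imwrite("pics/c2.png",r(s[155:285,170:330],5)[:600])
E
```

```text
(no output)
```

View pics/c1.png

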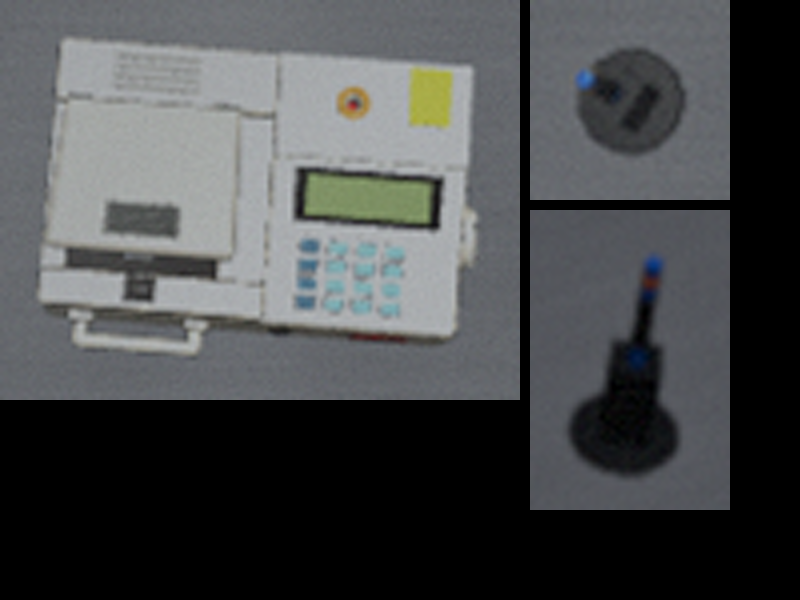

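View pics/c2.png

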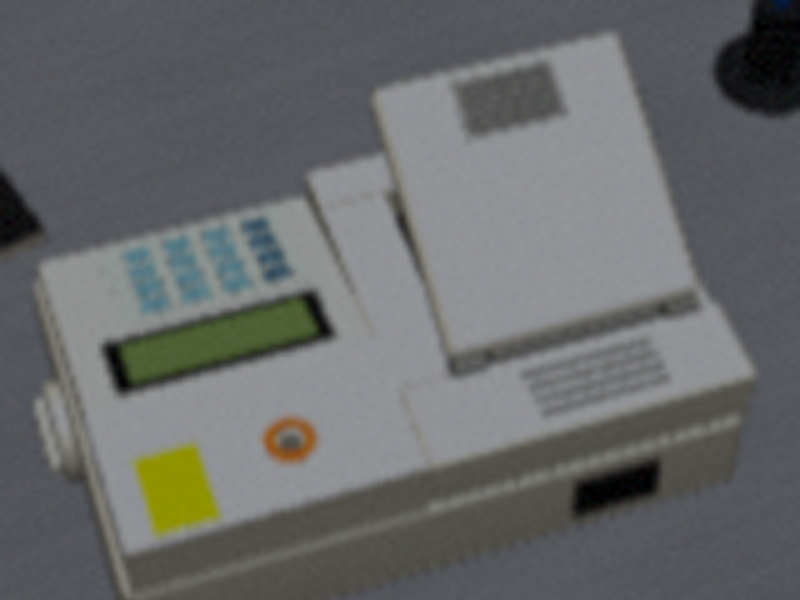

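Top crop: ring at (353,102), pad (142,219), rear deck corners (63,39) and (472,67), stylus top (55,79) of the inset, stand base centre (102,101). Scene crop: ring (290,439), pad (511,100), rear corners (128,553) and (753,377).

```bash
cat > h.py <<'E'
import cv2,numpy as np
from bench import arm, get_image, get_calibration, read_state, job_done
from scipy.optimize import least_squares
from scipy.spatial.transform import Rotation as R
def ray(n,p,c=None):
    c=c or get_calibration(n);M=R.from_rotvec(np.ravel(c["rvec"])).as_matrix();K=c["K"]
    d=np.array([(p[0]-K[0,2])/K[0,0],(p[1]-K[1,2])/K[1,1]])
    if n=="wrist":
        t=np.hypot(*d);v=np.r_[d/t*np.sin(t),np.cos(t)]
    else: v=np.r_[d,1]
    return -M.T@np.ravel(c["tvec"]),M.T@(v/np.linalg.norm(v))
def atz(n,p,z,c=None):
    o,v=ray(n,p,c);return o+v*(z-o[2])/v[2]
def tri(rs):
    A=[np.eye(3)-np.outer(v,v) for o,v in rs];return np.linalg.solve(sum(A),sum(a@o for a,(o,v) in zip(A,rs)))
def go(target,quat=None):
    "shift and rotvec in tool axes from measured pose"
    s=read_state();q=R.from_quat(s["ee_rot"])
    d=q.inv().apply(np.array(target)-s["position"])
    return d.round(1),((q.inv()*R.from_quat(quat)).as_rotvec().round(4) if quat is not None else None)
def down(yaw): # tool z down, tool x along yaw
    c,s=np.cos(yaw),np.sin(yaw);return R.from_matrix(np.array([[c,s,0],[s,-c,0],[0,0,-1]])).as_quat()
E
python3 - <<'E'
from h import *
P=lambda u,v,f,x,y:((u+.5)/f-.5+x,(v+.5)/f-.5+y)
T=lambda u,v:P(u,v,4,220,130); S=lambda u,v:P(u,v,5,170,155)
p=np.set_printoptions(precision=1,suppress=True)
print("ring",atz("top",T(353,102),115),atz("scene",S(290,439),115),tri([ray("top",T(353,102)),ray("scene",S(290,439))]))
print("pad",tri([ray("top",T(142,219)),ray("scene",S(511,100))]))
for a,b in(((63,39),(128,553)),((472,67),(753,377))):print("rear top/scene",atz("top",T(*a),115),atz("scene",S(*b),115))
print("front top z85 R",atz("top",T(455,333),85),"L105",atz("top",T(40,303),105))
print("base",atz("top",P(102,101,5,165,205),10),atz("scene",P(94,224,5,305,125),10))
print("stylus top",atz("top",P(55,79,5,165,205),158),atz("scene",P(124,50,5,305,125),158), atz("scene",P(106,147,5,305,125),75))
s=read_state();print(R.from_quat(s["ee_rot"]).as_matrix())
E
```

```text
ring [630.6 -86.1 115. ] [632.5 -83.1 115. ] [631.4 -84.6 114.3]
pad [517.6  97.6 187.9]
rear top/scene [690.9 162.  115. ] [ 663.5 -184.6  115. ]
rear top/scene [ 660.  -189.3  115. ] [698.6 162.1 115. ]
front top z85 R [ 434.1 -169.4   85. ] L105 [462.4 183.  105. ]
base [408.2 351.   10. ] [418.8 351.6  10. ]
stylus top [408.4 353.  158. ] [410.4 357.6 158. ] [411.9 355.6  75. ]
[[ 0.9 -0.4 -0. ]
 [-0.4 -0.9 -0. ]
 [ 0.   0.  -1. ]]
```

```bash
python3 -c "
from h import *
print(go([517,98,245],down(-0.094)))
for a in np.arange(.5,-.04,-.06):
    r=-135*np.cos(a)+16.5*np.sin(a);print(round(a,2),round(r,1),round(112+135*np.sin(a)+16.5*np.cos(a),1))"
```

```text
(array([436.1, 329.9,   3. ]), array([ 1.900e-03,  2.000e-04, -3.129e-01]))
0.5 -110.6 191.2
0.44 -115.1 184.4
0.38 -119.2 177.4
0.32 -123.0 170.1
0.26 -126.2 162.7
0.2 -129.0 155.0
0.14 -131.4 147.2
0.08 -133.2 139.2
0.02 -134.6 131.2
-0.04 -135.6 123.1
```

Units first: shifts go in units of 100 mm. So 350 mm is 3.5, 324 mm is 3.24.

tcp_steps(
  plan=[
    [0.36,0.27,0,0,0,-0.02],
    [0.72,0.54,0,0,0,-0.05],
    [1.08,0.81,0,0,0,-0.08],
    [1.44,1.08,0,0,0,-0.1],
    [1.8,1.35,0,0,0,-0.13],
    [2.16,1.62,0.01,0,0,-0.15],
    [2.52,1.89,0.01,0,0,-0.18],
    [2.88,2.16,0.02,0,0,-0.2],
    [3.24,2.43,0.02,0,0,-0.23],
    [3.5,2.64,0.02,0,0,-0.26],
  ],
  aperture=0,
)

```text
clock: 1.1
position: [464.8, 190.7, 246.0]
ee_rot: [0.997, -0.073, -0.0, 0.0]
contact_force: [-0.4, -0.1, -0.0]
gripper_width: -0.0
grasp_force: 0.0
```

tcp_steps(
  plan=[
    [0.36,0.27,0,0,0,-0.03],
    [0.6,0.45,0,0,0,-0.05],
    [0.8,0.66,0,0,0,-0.05],
    [0.86,0.66,0,0,0,-0.05],
    [0.86,0.66,0,0,0,-0.05],
  ],
)

```text
clock: 1.6
position: [540.0, 114.7, 245.6]
ee_rot: [0.999, -0.049, -0.0, 0.0]
contact_force: [-0.4, 0.4, -0.1]
gripper_width: -0.3
grasp_force: 0.0
```

```bash
python3 - <<'E'
from h import *
print(go([517,98,218],down(-0.094)))
c=get_calibration("wrist");i=get_image("wrist");cv2.imwrite("pics/w1.png",i)
np.save("w1.npy",c,allow_pickle=True);print(c)
E
```

```text
(array([-21.2,  18.9,  27.7]), array([ 0.0004,  0.001 , -0.0046]))
{'K': array([[297.31863964,   0.        , 259.23907842],
       [  0.        , 297.31863964, 197.39207319],
       [  0.        ,   0.        ,   1.        ]]), 'rvec': array([-1.95839074,  2.16317411,  0.33351171]), 'tvec': array([167.04056757, 462.48283348, 534.39869392])}
```

View pics/w1.png

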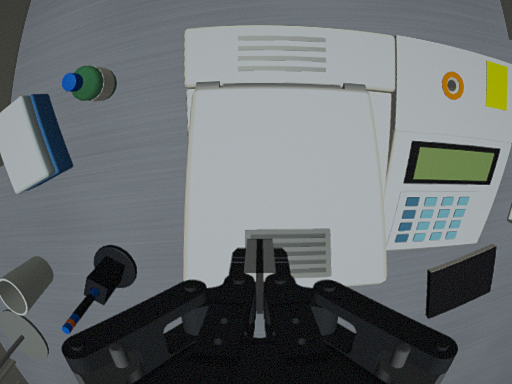

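The wrist view shows the ring at (453,86), pad corners (246,230)–(331,277), stylus top end (68,328), post top at about (97,292), and stand base at (109,270).

```bash
python3 - <<'E'
from h import *
np.set_printoptions(precision=1,suppress=True)
c=np.load("w1.npy",allow_pickle=True).item()
i=cv2.imread("pics/w1.png");h=cv2.cvtColor(i,cv2.COLOR_BGR2HSV)
m=cv2.inRange(h,(5,130,120),(22,255,255));m[:, :400]=0
x,y,w,hh=cv2.boundingRect(m);print(x,y,w,hh)
print("ring",atz("wrist",(x+(w-1)/2,y+(hh-1)/2),115,c))
P=lambda u,v,f,x,y:((u+.5)/f-.5+x,(v+.5)/f-.5+y)
print(tri([ray("wrist",(x+(w-1)/2,y+(hh-1)/2),c),ray("top",P(353,102,4,220,130)),ray("scene",P(290,439,5,170,155))]))
print("padfar",atz("wrist",(246,230),184,c),atz("wrist",(329,228),184,c))
print("rear",atz("wrist",(189,27),115,c),atz("wrist",(393,36),115,c))
print("sty top",atz("wrist",(68,328),158,c),"post",atz("wrist",(97,292),75,c),"base",atz("wrist",(109,270),10,c))
print("sty tri",tri([ray("wrist",(67,329),c),ray("top",P(55,79,5,165,205)),ray("scene",P(124,48,5,305,125))]))
E
```

```text
442 72 22 28
ring [630.5 -84.5 115. ]
[631.1 -84.6 114.4]
padfar [534.5 123.7 184. ] [529.9  66.3 184. ]
rear [693.9 159.3 115. ] [675.  -20.5 115. ]
sty top [413.6 348.1 158. ] post [409.8 349.7  75. ] base [407.4 362.6  10. ]
sty tri [408.9 355.2 156.6]
```

Converted, -21 mm is -0.21, -11 mm is -0.11.

tcp_steps(
  plan=[
    [-0.11,0.09,0.1,0,0,0],
    [-0.21,0.18,0.2,0,0,0],
    [-0.21,0.18,0.28,0,0,0],
    [-0.21,0.18,0.35,0,0,0],
    [-0.21,0.18,0.38,0,0,0],
  ],
)

```text
clock: 2.15
position: [517.3, 100.1, 208.1]
ee_rot: [0.999, -0.048, 0.0, 0.0]
contact_force: [-1.3, 0.6, 2.1]
gripper_width: -0.3
grasp_force: 0.8
```

tcp_steps(
  plan=[
    [-0.04,0,0.07,0,0,0],
    [-0.08,0,0.14,0,0,0],
    [-0.12,0,0.21,0,0,0],
    [-0.15,0,0.28,0,0,0],
    [-0.18,0,0.35,0,0,0],
    [-0.2,0,0.42,0,0,0],
    [-0.22,0,0.49,0,0,0],
    [-0.22,0,0.49,0,0,0],
  ],
)

```text
clock: 2.95
position: [494.2, 101.1, 158.2]
ee_rot: [0.999, -0.048, -0.001, 0.001]
contact_force: [-0.1, 1.1, 2.2]
gripper_width: 0.2
grasp_force: 1.1
```

Converted, 15 mm is 0.15, 14 mm is 0.14.

tcp_steps(
  plan=[
    [-0.01,0,0.04,0,0,0],
    [-0.02,0,0.08,0,0,0],
    [-0.02,0,0.11,0,0,0],
    [-0.02,0,0.14,0,0,0],
    [-0.02,0,0.15,0,0,0],
    [-0.02,0,0.15,0,0,0],
  ],
)

```text
clock: 3.55
position: [492.2, 101.3, 143.8]
ee_rot: [0.999, -0.049, -0.001, 0.0]
contact_force: [-3.2, 0.8, 3.0]
gripper_width: 0.1
grasp_force: 1.6
```

tcp_steps(
  plan=[
    [0,0,0.01,0,0,0],
    [0,0,0.02,0,0,0],
    [0,0,0.02,0,0,0],
  ],
)

```text
clock: 3.85
position: [492.6, 101.3, 142.0]
ee_rot: [0.999, -0.048, -0.001, 0.0]
contact_force: [-2.7, -0.4, 3.3]
gripper_width: -0.1
grasp_force: 1.6
```

tcp_steps(
  plan=[
    [0,0,0.01,0,0,0],
    [0,0,0.02,0,0,0],
    [0,0,0.02,0,0,0],
  ],
)

```text
clock: 4.15
position: [492.9, 101.4, 140.9]
ee_rot: [0.999, -0.048, -0.0, 0.0]
contact_force: [-3.9, -0.9, 7.5]
gripper_width: -0.4
grasp_force: 3.7
```

tcp_steps(
  plan=[
    [0,0,-0.03,0,0,0],
    [0,0,-0.07,0,0,0],
    [0,0,-0.12,0,0,0],
    [0,0,-0.12,0,0,0],
  ],
)

```text
clock: 4.55
position: [494.0, 102.0, 153.0]
ee_rot: [0.999, -0.048, 0.001, -0.001]
contact_force: [0.0, -1.0, -0.4]
gripper_width: 0.3
grasp_force: 0.0
```

tcp_steps(
  plan=[
    [0,0,-0.3,0,0,0],
    [0,0,-0.7,0,0,0],
    [0,0,-1,0,0,0],
    [0,0,-1.05,0,0,0],
    [0,0,-1.05,0,0,0],
  ],
)

```text
clock: 5.05
position: [493.5, 102.0, 258.1]
ee_rot: [0.999, -0.048, 0.001, -0.001]
contact_force: [-0.4, 0.7, -0.3]
gripper_width: 0.2
grasp_force: 0.0
```

```bash
python3 - <<'E'
from h import *
c=get_calibration("wrist");i=get_image("wrist");cv2.imwrite("pics/w2.png",i);np.save("w2.npy",c,allow_pickle=True)
E
```

```text
(no output)
```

View pics/w2.png

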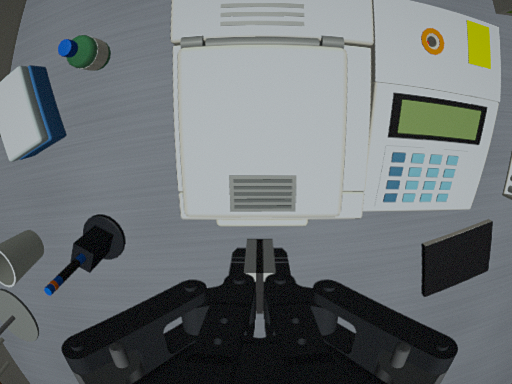

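The cover lies flat and shut: pad at (262,193), front edge parallel at row 217. Now I'll go near the stylus for a close look.

```bash
python3 -c "
from h import *
print(go([365,340,255],down(-0.094)))"
```

```text
(array([-150.2, -224.9,    1.9]), array([-0.0003,  0.0008, -0.0031]))
```

tcp_steps(
  plan=[
    [-0.25,-0.37,0,0,0,0],
    [-0.5,-0.74,0,0,0,0],
    [-0.75,-1.11,0,0,0,0],
    [-1,-1.48,0,0,0,0],
    [-1.25,-1.85,0,0,0,0],
    [-1.5,-2.25,0,0,0,0],
    [-1.5,-2.25,0,0,0,0],
    [-1.5,-2.25,0,0,0,0],
    [-1.5,-2.25,0,0,0,0],
  ],
  aperture=85,
)

```text
clock: 6.0
position: [365.5, 339.1, 256.1]
ee_rot: [0.999, -0.049, -0.001, 0.001]
contact_force: [0.1, 0.1, -0.7]
gripper_width: 84.9
grasp_force: 0.0
```

```bash
python3 - <<'E'
from h import *
c=get_calibration("wrist");i=get_image("wrist");cv2.imwrite("pics/w3.png",i);np.save("w3.npy",c,allow_pickle=True);print(read_state()["position"])
E
```

```text
[365.75306235 338.90922812 256.43369853]
```

View pics/w3.png

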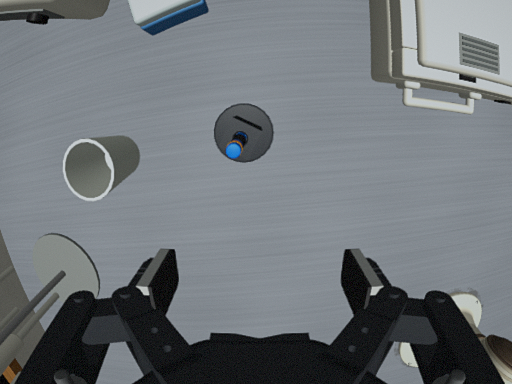

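Stylus top at (234,150), stand base centre (244,133).

```bash
python3 - <<'E'
from h import *
np.set_printoptions(precision=1,suppress=True)
c=np.load("w3.npy",allow_pickle=True).item()
i=cv2.imread("pics/w3.png");h=cv2.cvtColor(i,cv2.COLOR_BGR2HSV)
m=cv2.inRange(h,(95,120,110),(125,255,255));m[:120]=0;m[170:]=0;m[:,:215]=0;m[:,270:]=0
v,u=np.nonzero(m);print(u.mean(),v.mean(),u.min(),u.max(),v.min(),v.max())
a=atz("wrist",(u.mean(),v.mean()),160,c);print(a,"base",atz("wrist",(244,133),10,c), tri([ray("wrist",(u.mean(),v.mean()),c),ray("top",((55.5)/5-.5+165,79.5/5-.5+205))]))
c2=np.load("w2.npy",allow_pickle=True).item();c3=np.load("w3.npy",allow_pickle=True).item()
for n in("w2","w3"):
    c=np.load(n+".npy",allow_pickle=True).item();M=R.from_rotvec(c["rvec"]).as_matrix();print(-M.T@c["tvec"])
print(go([409.5,353,220],down(-0.094)))
E
```

```text
232.93814432989691 150.20103092783506 226 245 132 158
[410.4 353.6 160. ] base [409.8 352.6  10. ] [409.2 354.5 151. ]
[568.6  93.5 383.1]
[441.  331.2 380.8]
(array([ 42.2, -18.4,  36.4]), array([ 0.,  0., -0.]))
```

Converted, 147 mm is 1.47, 130 mm is 1.3.

tcp_steps(
  plan=[
    [0.22,-0.1,0,0,0,0],
    [0.427,-0.187,0,0,0,0],
    [0.427,-0.187,0.3,0,0,0],
    [0.427,-0.187,0.7,0,0,0],
    [0.427,-0.187,1.05,0,0,0],
    [0.427,-0.187,1.3,0,0,0],
    [0.427,-0.187,1.45,0,0,0],
    [0.427,-0.187,1.47,0,0,0],
    [0.427,-0.187,1.47,0,0,0],
  ],
)

```text
clock: 6.95
position: [410.5, 353.7, 110.3]
ee_rot: [0.999, -0.049, -0.0, 0.0]
contact_force: [0.1, -0.6, -0.1]
gripper_width: 84.7
grasp_force: 0.0
```

tcp_steps(
  plan=[
    [0,0,0,0,0,0],
    [0,0,0,0,0,0],
    [0,0,0,0,0,0],
    [0,0,0,0,0,0],
    [0,0,0,0,0,0],
    [0,0,0,0,0,0],
    [0,0,0,0,0,0],
    [0,0,0,0,0,0],
  ],
  aperture=0,
)

```text
clock: 7.75
position: [410.0, 354.7, 110.6]
ee_rot: [0.999, -0.048, 0.0, -0.0]
contact_force: [-0.2, -0.4, 3.7]
gripper_width: 10.4
grasp_force: 58.4
```

Converted, -100 mm is -1, -10 mm is -0.1.

tcp_steps(
  plan=[
    [0,0,-0.1,0,0,0],
    [0,0,-0.25,0,0,0],
    [0,0,-0.45,0,0,0],
    [0,0,-0.7,0,0,0],
    [0,0,-1,0,0,0],
    [0,0,-1.3,0,0,0],
    [0,0,-1.5,0,0,0],
    [0,0,-1.5,0,0,0],
  ],
)

```text
clock: 8.55
position: [410.9, 355.7, 264.1]
ee_rot: [0.999, -0.048, 0.002, -0.003]
contact_force: [-0.3, 0.2, -1.3]
gripper_width: 10.6
grasp_force: 58.5
```

```bash
python3 -c "
from h import *
print(go([631,-84.6,250],down(-0.094)))"
```

```text
(array([261.5, 417.1,  12.6]), array([-0.0062, -0.004 , -0.0024]))
```

tcp_steps(
  plan=[
    [0.2,0.32,0,0,0,0],
    [0.42,0.67,0,0,0,0],
    [0.66,1.05,0,0,0,0],
    [0.9,1.43,0,0,0,0],
    [1.14,1.81,0,0,0,0],
    [1.38,2.19,0,0,0,0],
    [1.62,2.57,0,0,0,0],
    [1.86,2.95,0,0,0,0],
    [2.1,3.33,0,0,0,0],
    [2.3,3.65,0,0,0,0],
  ],
)

```text
clock: 9.55
position: [603.6, -33.1, 258.9]
ee_rot: [0.999, -0.049, -0.001, 0.0]
contact_force: [0.3, 0.6, 0.7]
gripper_width: 10.5
grasp_force: 58.6
```

tcp_steps(
  plan=[
    [0.15,0.25,0,0,0,0],
    [0.25,0.42,0.06,0,0,0],
    [0.315,0.52,0.12,0,0,0],
    [0.315,0.52,0.12,0,0,0],
    [0.315,0.52,0.12,0,0,0],
    [0.315,0.52,0.12,0,0,0],
  ],
)

```text
clock: 10.15
position: [629.6, -84.7, 248.6]
ee_rot: [0.999, -0.048, 0.0, -0.0]
contact_force: [-0.0, 0.3, -0.2]
gripper_width: 10.3
grasp_force: 58.6
```

```bash
python3 - <<'E'
from h import *
s=read_state();print(go([631,-84.6,250],down(-0.094)),s["position"],R.from_quat(s["ee_rot"]).as_matrix()[:,2])
c=get_calibration("wrist");i=get_image("wrist");np.save("w4.npy",c,allow_pickle=True);cv2.imwrite("pics/w4.png",i)
j=get_image("scene");cv2.imwrite("pics/s4.png",j)
r=lambda i,f:cv2.resize(i,None,fx=f,fy=f,interpolation=cv2.INTER_CUBIC)
# where the hole should show
M=R.from_rotvec(c["rvec"]).as_matrix()
for p in([631,-84.6,115],[631,-84.6,149]):
    q=M@p+c["tvec"];t=np.arctan2(np.hypot(q[0],q[1]),q[2]);print(q[:2]/np.hypot(q[0],q[1])*t*297.3+c["K"][:2,2])
o=np.zeros((500,800,3),np.uint8);o[:,:400]=r(i[130:255,210:310],4);o[:,400:]=r(j[145:270,180:280],4);cv2.imwrite("pics/c4.png",o)
E
```

```text
(array([ 1.3, -0.3, -1.4]), array([-0.0002, -0.0002, -0.0015])) [629.63925417 -84.74215974 248.58225218] [ 1.77465486e-04  1.74091782e-04 -9.99999969e-01]
[258.23336101 190.23771243]
[258.06287219 202.07326472]
```

View pics/c4.png

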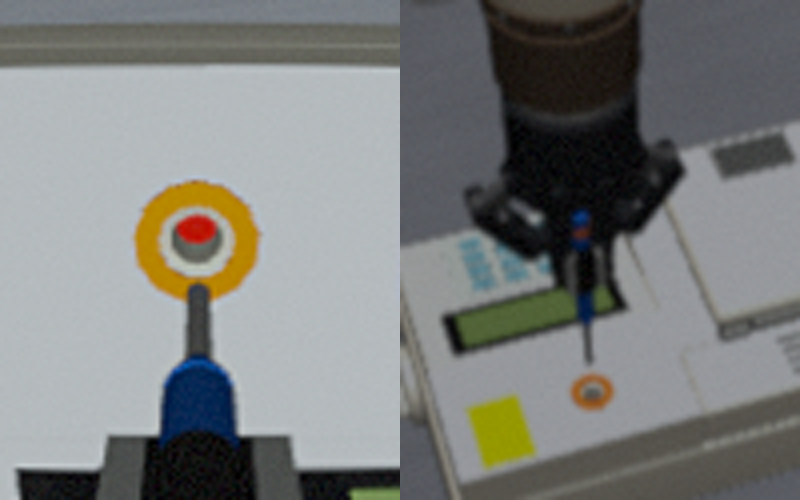

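The left crop shows the ring centred at (197,240) with the red button visible, and the tip end at (199,286). The right crop shows the tip end at (589,362) and the ring at (592,391).

```bash
python3 - <<'E'
from h import *
np.set_printoptions(precision=1,suppress=True)
c=np.load("w4.npy",allow_pickle=True).item()
P=lambda u,v,x,y:((u+.5)/4-.5+x,(v+.5)/4-.5+y)
W=lambda u,v:P(u,v,210,130);S=lambda u,v:P(u-400,v,180,145)
rs=tri([ray("wrist",W(197,240),c),ray("scene",S(592,391))]);ts=tri([ray("wrist",W(199,287),c),ray("scene",S(589,363))])
print("ring tri",rs,"tip tri",ts)
print("ring",atz("wrist",W(197,240),115,c),atz("scene",S(592,391),115),"tip",atz("wrist",W(199,287),148,c),atz("scene",S(589,363),148))
i=cv2.imread("pics/w4.png");h=cv2.cvtColor(i,cv2.COLOR_BGR2HSV);m=cv2.inRange(h,(5,130,120),(22,255,255));print(cv2.boundingRect(m))
E
```

```text
ring tri [632.3 -84.2 115.7] tip tri [631.3 -84.6 146.5]
ring [631.5 -85.2 115. ] [632.4 -83.1 115. ] tip [631.2 -85.7 148. ] [633.  -83.9 148. ]
(243, 4, 252, 319)
```

Converted, 10 mm is 0.1, -0.5 mm is -0.005.

tcp_steps(
  plan=[
    [0,-0.005,0.1,0,0,0],
    [0,-0.005,0.2,0,0,0],
    [0,-0.005,0.28,0,0,0],
    [0,-0.005,0.34,0,0,0],
    [0,-0.005,0.39,0,0,0],
    [0,-0.005,0.43,0,0,0],
    [0,-0.005,0.45,0,0,0],
    [0,-0.005,0.45,0,0,0],
  ],
)

```text
clock: 11.05
position: [629.9, -85.3, 203.1]
ee_rot: [0.999, -0.048, -0.0, 0.0]
contact_force: [0.4, -0.1, 0.0]
gripper_width: 10.5
grasp_force: 58.6
```

Converted, 4 mm is 0.04, 2 mm is 0.02.

tcp_steps(
  plan=[
    [0,0,0.02,0,0,0],
    [0,0,0.04,0,0,0],
    [0,0,0.04,0,0,0],
    [0,0,0.04,0,0,0],
  ],
)

```text
clock: 11.45
position: [630.2, -85.3, 199.9]
ee_rot: [0.999, -0.048, 0.001, 0.0]
contact_force: [-0.1, -0.3, 2.2]
gripper_width: 10.4
grasp_force: 58.6
```

tcp_steps(
  plan=[
    [0,0,0.02,0,0,0],
    [0,0,0.04,0,0,0],
    [0,0,0.04,0,0,0],
    [0,0,0.04,0,0,0],
  ],
)

```text
clock: 11.85
position: [630.3, -85.3, 195.9]
ee_rot: [0.999, -0.048, 0.001, 0.0]
contact_force: [-0.6, 0.9, 3.9]
gripper_width: 10.3
grasp_force: 58.8
```

Converted, 2 mm is 0.02, 1 mm is 0.01.

tcp_steps(
  plan=[
    [0,0,0.01,0,0,0],
    [0,0,0.02,0,0,0],
    [0,0,0.02,0,0,0],
    [0,0,0.02,0,0,0],
  ],
)

```text
clock: 12.25
position: [630.6, -85.4, 195.4]
ee_rot: [0.999, -0.048, 0.001, 0.0]
contact_force: [-1.2, 0.5, 9.0]
gripper_width: 10.4
grasp_force: 59.6
```

tcp_steps(
  plan=[
    [0,0,0.01,0,0,0],
    [0,0,0.02,0,0,0],
    [0,0,0.02,0,0,0],
    [0,0,0.02,0,0,0],
  ],
)

```text
clock: 12.65
position: [630.9, -85.5, 195.1]
ee_rot: [0.999, -0.048, 0.002, 0.0]
contact_force: [-2.7, 1.2, 13.6]
gripper_width: 10.3
grasp_force: 60.3
```

The button has bottomed: 13.6 N at the wrist and no more travel. I'll check the state before handing in.

tcp_steps(
  plan=[
    [0,0,0,0,0,0],
    [0,0,0,0,0,0],
    [0,0,0,0,0,0],
    [0,0,0,0,0,0],
  ],
)

```text
clock: 13.05
position: [630.9, -85.5, 195.1]
ee_rot: [0.999, -0.048, 0.002, 0.0]
contact_force: [-2.5, 1.3, 14.1]
gripper_width: 10.7
grasp_force: 60.3
```

```bash
python3 - <<'E'
from h import *
a=get_image("wrist");b=get_image("top")
o=np.zeros((384,800,3),np.uint8);o[:,:512]=a;o[:,512:]=b[:,130:418];cv2.imwrite("pics/f.png",o)
E
```

```text
(no output)
```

View pics/f.png

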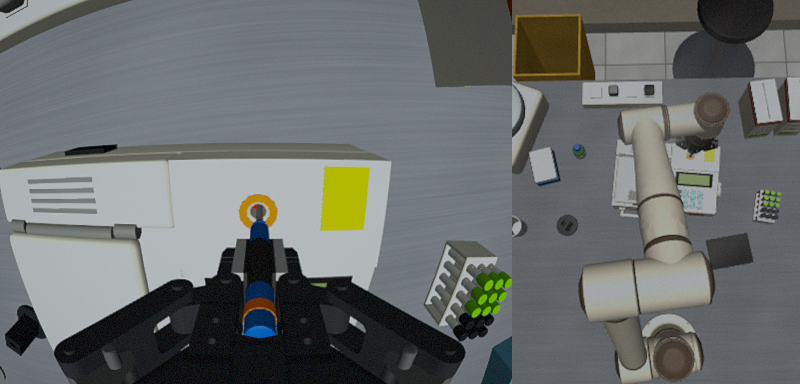

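The tip is down inside the ring at (258,211), the cover is flat and shut at left, and the stand, rack and notebook are undisturbed. Handing in.

```bash
python3 -c "
from bench import arm, get_image, get_calibration, read_state, job_done
print(job_done())"
```

```text
the job is handed in; nothing more can be done
None
```

I pushed the cover shut and its catch held; the stylus, still in the gripper, is keeping the reset button at its bottom stop with about 14 N. Nothing else on the bench looks moved, and I handed the job in at about 13 s (no verdict came back).

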